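# Fetch the check weight from behind the sample jars

## Robot

A 6-joint arm with a two-finger parallel gripper is mounted at the origin on a cart in front of the work surface, level with it; the furniture and walls round the work are solid. World frame = base frame: x ahead of the robot, y to its left, z up, the work surface at z = 0. Lengths are in m, angles in rad, forces in N, time in s.
With the tool pointing down it reaches from about 0.35 to 0.8 m from the base axis. Payload 7.3 kg.
Tool frame: the origin (TCP) lies between the finger pads; the fingertips stand 14 mm ahead of it and the grasp point (between the pads) lies 5 mm behind it; z points along the fingers, y is the direction in which the jaws open and shut (so a half turn about z gives the same grasp; the last joint's range is limited). The gripper opens to 85 mm and grips with 20 to 120 N. Pads are 22 mm wide; open, the fingers measure 114 mm over their backs; the gripper's body (76 mm by 85 mm) begins 54 mm behind the grasp point. The pads swing forward as they close: fully open they stand 13 mm farther back than shut.
Start: joints at [1.028, 0.342, 1.524, -0, 1.275, -0.146], TCP at [0.203, 0.484, 0.245] pointing down, gripper open.
Joint ranges: [-2.53, 2.53], [-0.77, 2.02], [0.04, 2.7], [-1, 4.14], [0.28, 2.66], [-3.11, 3.11]. Speed limits (rad/s): [2.57, 2.57, 3.14, 3.14, 3.14, 3.14].

## Interface

Orientations are given as [roll, pitch, yaw] about the fixed x, y, z axes, in that order (R = Rz(yaw) Ry(pitch) Rx(roll)).
In Python, from cell import * gives the robot as it stands.
- The arm moves only by the shell command python3 -m crank 'ROWS' [FORCE]. ROWS is JSON, one flat list of numbers, 7 for each row, row after row: the shift along the tool's x, y, z in mm, then the turn, a rotation vector about the tool's x, y, z in rad, then the closure, from 0 (fully open) to 1 (shut). A call has 1 to 20 rows; each row shifts and turns the commanded pose from where the row before left it, along the tool's axes as they then stand; what a row does not reach is not made up. A row lasts 1/10 s, in which the tool goes at most 50 mm and 8.59 degrees, less where a joint would pass 70% of its speed; a pose out of reach is approached as far as the arm can. A call is refused whole if a number of a shift passes 50 or a number of a turn 0.15, either way. A call with a gripper value outside its range is refused whole. The fingers move at their own pace and stop on an object; FORCE is the grip in N (left out, the last holds). Time passes only in rows, so rows that do not move let the fingers close. It gives the time, the measured TCP pose, the force and the opening at its end, in the units of the state.
- get_state(): the state, without advancing time (a new reading comes with each control period).
- capture(name): name is "side" or "top" or "wrist"; returns (picture, depth): 384x512x3 uint8, red, green, blue; 384x512 float32, m along the optical axis (not along the pixel's ray), 0 where there is no reading.
- camera_model(name): a dict with "intrinsics" (3x3 intrinsics, pixels), "R" (3x3) and "t" (3): a world point X has camera coordinates R X + t. Camera axes: x right, y down, z forward; pixel columns grow to the right and rows downward; lengths in m; the calibration is good to about 2 mm. A picture is of the moment at which its call begins: read the wrist's pose just before it. camera_model takes no time and is no camera call; for the wrist camera it gives the pose at the moment of the call.
- job_done(): hands the job in, once; it reports no verdict.
The state is a dict: "clock": time; "joint_positions": joint angles; "qd": joint speeds; "tau": joint torques, N m; "position": TCP position; "ee_rot": TCP orientation; "wrist_force": force on the tool from outside, world axes, zero at the start; "wrist_torque": the same for the moment, N m; "width": finger opening in m.
Only numpy, scipy, OpenCV 4.12 (cv2) and the standard library are available. Lean on these libraries where they do the work, as an engineer would, in place of code of your own. Each camera call takes 0.05 s, during which the arm holds its last target.

## Task

The balance needs its check weight, the larger of the two brass weights at the back of the storage tray: move only the two jars that stand in front of it aside to the black mat, upright, then set the weight upright in the middle of the balance pan. After that put each of the two jars back in the tray on the very spot where it stood. Leave the third jar, the smaller weight, the bolt and the connector where they are.

Things in the scene. Friction and masses are not known exactly. Their poses are not given: they have to be found in the camera images.
- store_tray: Fixed steel storage tray, 150 (x) x 256 (y) x 15 mm. Origin: centre of underside; x points to its back (away from the robot), y along its length, z up; floor 5 mm above the origin. Jars in any order in a front row about 84 mm apart, 20 mm before the middle line; the two brass weights 28 mm behind that line, 42 mm either side of the middle, each behind the gap between two jars.
- mat: Fixed black rubber mat, flat, 160 (x) x 180 (y) x 4 mm, the side area for the jars. Origin: centre of its underside; x points away from the robot, y along its longer side, z up; its top is 4 mm above the origin. A small connector (tc_plug) lies near the middle of its far edge.
- pan (a point): Centre of the top of the round steel pan (96 mm across, flat, fixed) of the white bench balance (168 x 150 mm footprint, about 48 mm high); the pan is the highest part. z up, x of the balance points away from the robot.
- jar_1_center (a point): Middle-sized white plastic sample jar with a screw lid (dark blue), round, 58 mm across, 83 mm tall, about 0.16 kg, upright; the lid is the top 17 mm and 54 mm across. Point: on its axis, half-way up (41.5 mm above its base). z up along its axis.
- jar_2_center (a point): Largest white plastic sample jar with a screw lid (black), round, 66 mm across, 91 mm tall, about 0.20 kg, upright; the lid is the top 17 mm and 62 mm across. Point: on its axis, half-way up (45.5 mm above its base). z up along its axis.
- jar_3_center (a point): Smallest white plastic sample jar with a screw lid (green), round, 52 mm across, 67 mm tall, about 0.12 kg, upright; the lid is the top 17 mm and 48 mm across. Point: on its axis, half-way up (33.5 mm above its base). z up along its axis.
- weight_100_center (a point): The larger of the two brass weights: round, 25 mm across, 30 mm tall with its knob, about 0.11 kg, upright. Point: on its axis, half-way up (15 mm above its base). z up along its axis.
- weight_50_center (a point): The smaller brass weight: round, 20 mm across, 24 mm tall with its knob, upright. Stays where it is. Point: on its axis, half-way up (12 mm above its base).
- bolt_center (a point): Bystander: hex bolt standing on its head in a back corner of the tray, 15 mm across, 35 mm tall. Point: half-way up.
- tc_plug_center (a point): Bystander: small green thermocouple connector lying on the far edge of the mat, 16 x 36 x 10 mm. Point: 5 mm above its underside, near its middle; its y axis runs along its length.
Not all that is in view belongs to the job. Leave any orange look-alike of the part that bears jar_3_center alone.

How it is judged:
By the outcome, as a careful person would: the job done as asked, in the order asked, and still so for the second after the job is handed in, with the robot touching nothing.
It also fails if it takes over 118 s, if anything falls off the work surface, if the arm or the gripper's body presses on something with over 40 N, if the wrist force passes 120 N, or if a joint passes its speed limit or range.

## Working session

There is one attempt and no reset: what is moved stays moved. The work goes in short steps, Python scripts to look and compute and a shell command to move; the robot and the scene stay as the last step left them, time stands still between calls to the robot, and variables do not carry over. Pictures are saved under pics/ and viewed, and the job is handed in when it is done.

```bash
mkdir -p pics; ls
python3 - <<'E'
from cell import *
import cv2
s=get_state(); print(s)
for n in ("side","top","wrist"):
    m=camera_model(n); p,d=capture(n); cv2.imwrite(f"pics/{n}0.png",p[:,:,::-1]); 
    import numpy as np
    np.savez(f"{n}0.npz",p=p,d=d,K=m["intrinsics"],R=m["R"],t=m["t"]); print(n,m)
E
```

```text
pics
{'clock': 0.0, 'joint_positions': array([ 1.02803239e+00,  3.42747508e-01,  1.52505294e+00,  1.52187933e-06,
        1.27542034e+00, -1.46010284e-01]), 'qd': array([-0.00051021,  0.00112319, -0.0006781 , -0.00027727, -0.00090765,
       -0.00205579]), 'tau': array([-1.79179169e-03, -4.33657908e+01, -2.46016037e+01, -2.59318649e-04,
        7.89390353e-03, -8.30231124e-05]), 'position': array([0.20264838, 0.48387766, 0.24460055]), 'ee_rot': array([-3.13998205e+00, -2.38321367e-04,  2.74483837e+00]), 'wrist_force': array([-0.17645616, -0.4383303 , -0.37671463]), 'wrist_torque': array([ 0.03843329,  0.01732811, -0.0424299 ]), 'width': 0.08569527399833775}
side {'intrinsics': array([[381.00145396,   0.        , 258.21843916],
       [  0.        , 381.00145396, 196.57257245],
       [  0.        ,   0.        ,   1.        ]]), 'R': array([[ 0.78650657, -0.61741462, -0.0143737 ],
       [-0.3035539 , -0.36621036, -0.87962776],
       [ 0.53783124,  0.69619621, -0.47544547]]), 't': array([-0.44026571,  0.23746227,  0.82910076])}
top {'intrinsics': array([[360.55197433,   0.        , 253.10744702],
       [  0.        , 360.55197433, 187.45651138],
       [  0.        ,   0.        ,   1.        ]]), 'R': array([[-0.00614944, -0.999848  ,  0.01631441],
       [-0.99016896,  0.0038084 , -0.13982463],
       [ 0.13974124, -0.01701387, -0.99004187]]), 't': array([-0.0133801 ,  0.53262836,  1.00426265])}
wrist {'intrinsics': array([[323.33304903,   0.        , 259.85293022],
       [  0.        , 323.33304903, 189.11678567],
       [  0.        ,   0.        ,   1.        ]]), 'R': array([[ 0.3859701 ,  0.92250931, -0.00191092],
       [ 0.88340959, -0.36901284,  0.28882004],
       [ 0.26573402, -0.11316402, -0.9573815 ]]), 't': array([-0.52510814, -0.03755927,  0.38008922])}
```

View pics/top0.png

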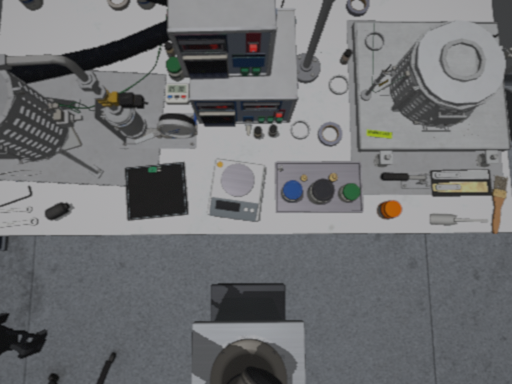

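View pics/side0.png

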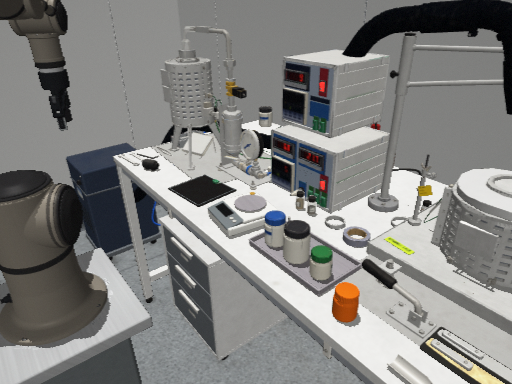

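View pics/wrist0.png

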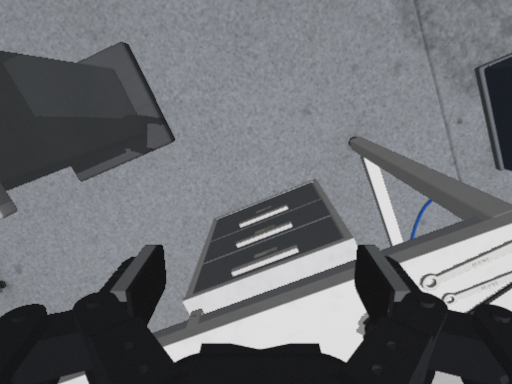

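```bash
cat > h.py <<'E'
import numpy as np,cv2
def ld(n):
    z=np.load(n); return z["p"],z["d"],z["K"],z["R"],z["t"]
def bp(n,u,v,z=None):
    p,d,K,R,t=ld(n); r=np.linalg.solve(K,[u,v,1.]); o=-R.T@t; w=R.T@r
    s=d[int(round(v)),int(round(u))] if z is None else (z-o[2])/w[2]
    return o+s*w
def pr(n,X):
    p,d,K,R,t=ld(n); c=K@(R@np.asarray(X)+t); return c[:2]/c[2]
E
python3 - <<'E'
from h import *
p=ld("top0.npz")[0][:,:,::-1]
def crop(p,x0,x1,y0,y1,f): return cv2.resize(np.ascontiguousarray(p[y0:y1,x0:x1]),None,fx=f,fy=f,interpolation=cv2.INTER_CUBIC)
cv2.imwrite("pics/t1.png",crop(p,265,375,150,222,7))
cv2.imwrite("pics/t2.png",crop(p,115,275,150,225,5))
p=ld("side0.npz")[0][:,:,::-1]
cv2.imwrite("pics/s1.png",crop(p,160,370,170,310,3.8))
E
```

```text
(no output)
```

View pics/t1.png

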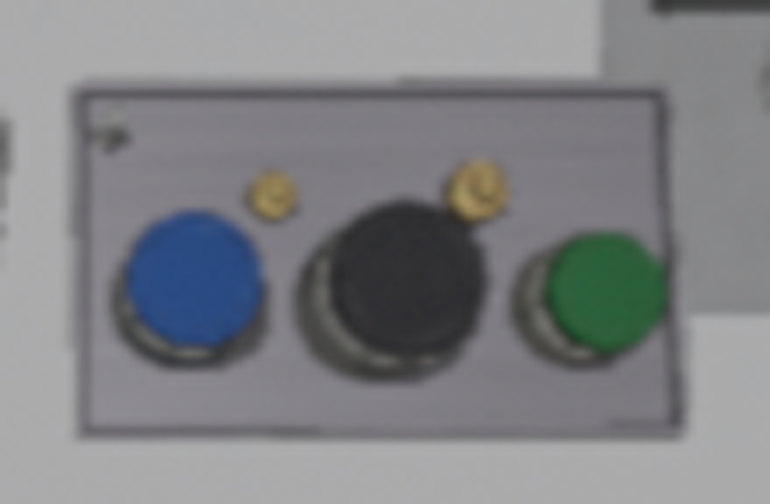

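View pics/t2.png

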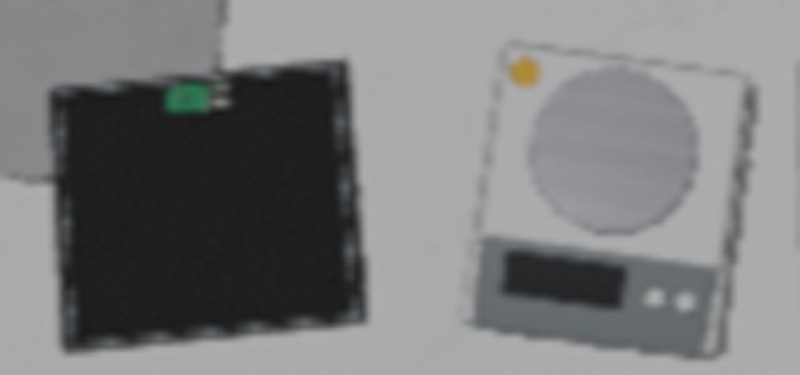

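View pics/s1.png

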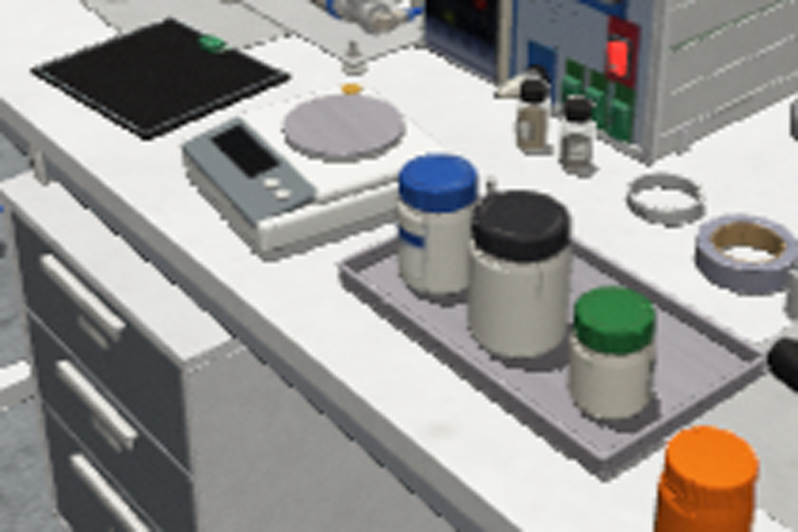

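Run:
```python
from h import *
n="top0.npz"; p,d,K,R,t=ld(n)
hsv=cv2.cvtColor(p,cv2.COLOR_RGB2HSV)
def blob(mask,box,nm,z):
    x0,x1,y0,y1=box; m=np.zeros(mask.shape,np.uint8); m[y0:y1,x0:x1]=mask[y0:y1,x0:x1]*255
    k,l,s,c=cv2.connectedComponentsWithStats(m); i=1+np.argmax(s[1:,4])
    bx=s[i]; u=bx[0]+(bx[2]-1)/2; v=bx[1]+(bx[3]-1)/2
    print(nm,s[i],c[i],"w",bp(n,c[i][0],c[i][1],z).round(4),"bbox",bp(n,u,v,z).round(4),"depth",bp(n,u,v).round(4))
H,S,V=[hsv[...,i].astype(int) for i in range(3)]
blob((abs(H-65)<20)&(S>80),(335,365,178,205),"green",.072)
blob((V<75),(310,337,175,206),"black",.096)
blob((abs(H-110)<15)&(S>110),(280,305,178,205),"blue",.088)
br=(abs(H-20)<10)&(S>60)
blob(br,(325,342,170,184),"w100",.03)
blob(br,(296,312,170,184),"w50",.025)
blob(V<60,(120,195,155,225),"mat",.004)
blob((abs(H-75)<20)&(S>80),(145,165,160,176),"plug",.014)
# pan from crop t2: 530-697,67-234
for nm,u,v,z in [("pan",115+613.5/5-.4,150+150/5-.4,.048),("panL",115+530/5-.4,179.6,.048),("panR",115+697/5-.4,179.6,.048)]: print(nm,bp(n,u,v,z),bp(n,u,v))
for c in [(75,85),(665,90),(680,435),(82,435)]: print("tray",bp(n,265+c[0]/7-.43,150+c[1]/7-.43,.015))
for c in [(52,90),(345,62),(367,322),(65,350)]: print("mat",bp(n,115+c[0]/5-.4,150+c[1]/5-.4,.004))
```

```text
green [343 184  17  16 213] [351.05164319 191.24413146] w [ 0.5159 -0.2898  0.072 ] bbox [ 0.5152 -0.2896  0.072 ] depth [ 0.5155 -0.2903  0.0697]
black [310 179  24  25 442] [322.1040724  190.56561086] w [ 0.515  -0.2034  0.096 ] bbox [ 0.5138 -0.2017  0.096 ] depth [ 0.514  -0.2021  0.0943]
blue [283 181  19  18 276] [292.26449275 189.64492754] w [ 0.5189 -0.1229  0.088 ] bbox [ 0.5193 -0.1221  0.088 ] depth [ 0.5199 -0.1227  0.0838]
w100 [329 173   8   9  57] [332.56140351 177.03508772] w [ 0.5636 -0.2494  0.03  ] bbox [ 0.5637 -0.2493  0.03  ] depth [ 0.564  -0.2497  0.0281]
w50 [301 175   6   6  32] [303.5 177.5] w [ 0.5633 -0.1648  0.025 ] bbox [ 0.5633 -0.1648  0.025 ] depth [ 0.5625 -0.1639  0.0303]
mat [ 126  164   61   55 2746] [155.87217771 191.24362709] w [0.5271 0.2719 0.004 ] bbox [0.5278 0.2715 0.004 ] depth [0.5277 0.2714 0.0046]
plug [147 166  10   7  55] [151.85454545 169.32727273] w [0.5913 0.2832 0.014 ] bbox [0.5923 0.2843 0.014 ] depth [0.5927 0.2849 0.0117]
pan [0.55399847 0.02931868 0.048     ] [0.55387608 0.02929843 0.04874813]
panL [0.55416498 0.07713053 0.048     ] [0.55539258 0.07768453 0.04050364]
panR [ 0.55383171 -0.01856638  0.048     ] [ 0.55378512 -0.01856073  0.04828504]
tray [ 0.61310485 -0.0831318   0.015     ]
tray [ 0.61025224 -0.33595755  0.015     ]
tray [ 0.46250604 -0.33524733  0.015     ]
tray [ 0.46375171 -0.08385837  0.015     ]
mat [0.59870259 0.36598974 0.004     ]
mat [0.61531461 0.19171683 0.004     ]
mat [0.45910667 0.17556611 0.004     ]
mat [0.44359891 0.35170938 0.004     ]
```

```bash
python3 - <<'E'
from h import *
from scipy.spatial.transform import Rotation as Ro
p,d,K,R,t=ld("wrist0.npz")
T=Ro.from_euler('xyz',[-3.13998205e+00, -2.38321367e-04,  2.74483837e+00]).as_matrix()
P=np.array([0.20264838, 0.48387766, 0.24460055])
print("cam in tool",T.T@(-R.T@t-P)); print("axes",(T.T@R.T).round(4))
E
python3 -m crank '[0,0,0,0,0,0.146,0, 0,0,0,0,0,0.147,0, 0,0,0,0,0,0.147,0, 0,0,0,0,0,0.147,0, 0,0,0,0,0,0.147,0, 0,0,0,0,0,0.147,0, 0,0,0,0,0,0.147,0, 0,0,0,0,0,0.146,0, 0,0,0,0,0,0,0]' 40
```

```text
cam in tool [ 0.07403305  0.00097991 -0.12911838]
axes [[ 5.000e-04 -9.573e-01 -2.890e-01]
 [ 1.000e+00  6.000e-04 -1.000e-04]
 [ 3.000e-04 -2.890e-01  9.573e-01]]
clock: 1.05
position: [0.2028, 0.4841, 0.245]
ee_rot: [-3.141, 0.001, 1.57]
wrist_force: [-0.0, -1.0, 0.1]
width: 0.0853
```

```bash
python3 -m crank '[-20,10,-4,0,0,0,0, -40,20,-4,0,0,0,0, -40,20,-4,0,0,0,0, -40,20,-4,0,0,0,0, -40,20,-4,0,0,0,0, -40,20,-4,0,0,0,0, -40,20,-4,0,0,0,0, -40,20,-4,0,0,0,0, -40,20,-4,0,0,0,0, -40,20,-4,0,0,0,0, -40,20,-4,0,0,0,0, -40,20,-4,0,0,0,0, -40,20,-4,0,0,0,0, -40,20,-4,0,0,0,0, -40,20,-4,0,0,0,0, -40,20,-4,0,0,0,0, -20,10,0,0,0,0,0, 0,0,0,0,0,0,0, 0,0,0,0,0,0,0]'
python3 - <<'E'
from cell import *
import cv2,numpy as np
s=get_state(); print(s["position"],s["ee_rot"],s["joint_positions"])
m=camera_model("wrist"); p,d=capture("wrist"); cv2.imwrite("pics/w1.png",p[:,:,::-1]); np.savez("w1.npz",p=p,d=d,K=m["intrinsics"],R=m["R"],t=m["t"])
E
```

```text
clock: 2.95
position: [0.5226, -0.1557, 0.3087]
ee_rot: [-3.14, -0.001, 1.573]
wrist_force: [0.1, 0.7, -0.6]
width: 0.0856
[ 0.52255593 -0.15574989  0.30867486] [-3.14030267e+00 -1.00389065e-03  1.57262697e+00] [-4.30452223e-01  3.40625244e-01  1.35080121e+00  3.73757964e-04
  1.45175810e+00 -4.32328193e-01]
```

View pics/w1.png

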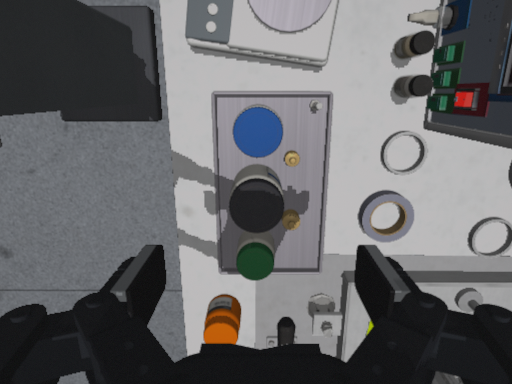

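Run:
```python
from h import *
n="w1.npz"; p,d,K,R,t=ld(n)
hsv=cv2.cvtColor(p,cv2.COLOR_RGB2HSV)
H,S,V=[hsv[...,i].astype(int) for i in range(3)]
def blob(mask,box,nm,z):
    x0,x1,y0,y1=box; m=np.zeros(mask.shape,np.uint8); m[y0:y1,x0:x1]=mask[y0:y1,x0:x1]*255
    k,l,s,c=cv2.connectedComponentsWithStats(m); i=1+np.argmax(s[1:,4])
    b=s[i]; u=b[0]+(b[2]-1)/2; v=b[1]+(b[3]-1)/2
    print(nm,b,bp(n,u,v,z).round(4),bp(n,u,v).round(4),"size",[ (bp(n,b[0]-.5,v,z)[0]-bp(n,b[0]+b[2]-.5,v,z)[0]).round(4),(bp(n,u,b[1]-.5,z)[1]-bp(n,u,b[1]+b[3]-.5,z)[1]).round(4)])
blob((abs(H-65)<20)&(S>80),(230,280,235,285),"green",.072)
blob((V<75),(225,290,172,235),"black",.096)
blob((abs(H-110)<15)&(S>110),(225,290,100,160),"blue",.088)
br=(abs(H-20)<10)&(S>60)
blob(br,(280,305,200,235),"w100",.03)
blob(br,(280,305,145,170),"w50",.025)
for c in [(213,92),(331,92),(323,273),(219,273)]: print("tray",bp(n,*c,.015))
i=cv2.resize(np.ascontiguousarray(p[80:290,200:345,::-1]),None,fx=4,fy=4,interpolation=cv2.INTER_CUBIC)[:,:800]
cv2.imwrite("pics/w1c.png",cv2.resize(i,None,fx=.71,fy=.71))
```

```text
green [ 237  243   37   37 1088] [ 0.5164 -0.2864  0.072 ] [ 0.5165 -0.2861  0.0727] size [np.float64(-0.0468), np.float64(0.0524)]
black [ 228  178   62   56 2480] [ 0.5209 -0.2033  0.096 ] [ 0.5209 -0.2034  0.0957] size [np.float64(-0.0695), np.float64(0.0666)]
blue [ 233  107   50   50 1914] [ 0.5197 -0.1221  0.088 ] [ 0.5197 -0.122   0.0886] size [np.float64(-0.0536), np.float64(0.0532)]
w100 [282 209  18  21 299] [ 0.564  -0.2462  0.03  ] [ 0.5643 -0.2476  0.0266] size [np.float64(-0.0244), np.float64(0.0306)]
w50 [285 151  15  16 184] [ 0.5639 -0.164   0.025 ] [ 0.5635 -0.1631  0.0293] size [np.float64(-0.0194), np.float64(0.0211)]
tray [ 0.46337233 -0.08166044  0.015     ]
tray [ 0.61113143 -0.08130968  0.015     ]
tray [ 0.61616974 -0.33799563  0.015     ]
tray [ 0.46214728 -0.33844153  0.015     ]
```

View pics/w1c.png

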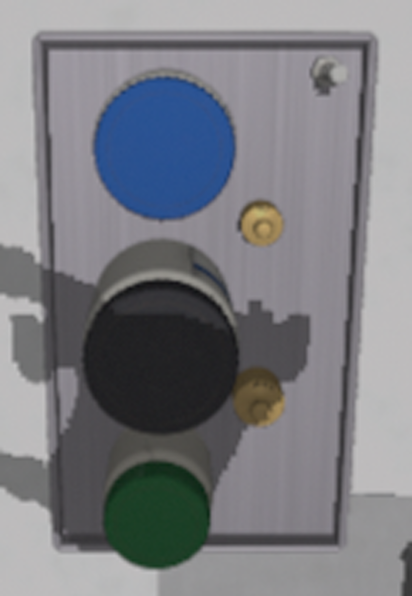

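```bash
python3 -m crank '[-24,-2,10,0,0,0,0, -24,-2,30,0,0,0,0, 0,0,40,0,0,0,0, 0,0,40,0,0,0,0, 0,0,40,0,0,0,0, 0,0,15,0,0,0,0, 0,0,0,0,0,0,0, 0,0,0,0,0,0,0]'
python3 - <<'E'
from cell import *
import cv2,numpy as np
s=get_state(); print(s["position"],s["ee_rot"])
m=camera_model("wrist"); p,d=capture("wrist"); cv2.imwrite("pics/w2.png",p[:,:,::-1]); np.savez("w2.npz",p=p,d=d,K=m["intrinsics"],R=m["R"],t=m["t"])
E
```

```text
clock: 3.8
position: [0.5193, -0.203, 0.1353]
ee_rot: [3.141, 0.0, 1.573]
wrist_force: [0.3, -0.3, 0.4]
width: 0.0854
[ 0.51928688 -0.20304686  0.13531856] [3.14056032e+00 3.69563665e-04 1.57272566e+00]
```

View pics/w2.png

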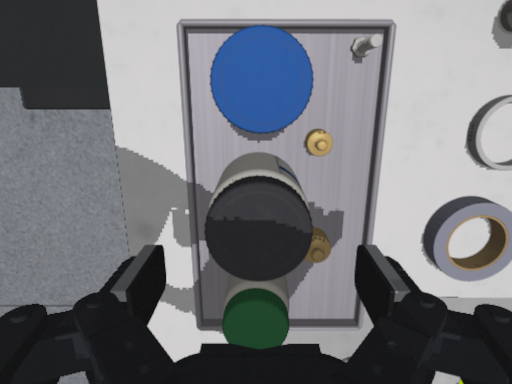

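Run:
```python
from h import *
n="w2.npz"
for nm,u,v,z in [("black",259,229,.096),("L",206,229,.096),("R",312,229,.096),("T",259,179,.096),("B",259,279,.096),("green",255.5,319,.072),("gL",223,319,.072),("gR",289,319,.072),("gT",256,290,.072),("gB",256,349,.072),("blue",262,79,.088),("w100knob",318,253,.035),("w50knob",321,145,.029)]: print(nm,bp(n,u,v,z).round(4),bp(n,u,v).round(4))
```

```text
black [ 0.5188 -0.2029  0.096 ] [ 0.5188 -0.2029  0.0959]
L [ 0.4888 -0.2029  0.096 ] [ 0.4889 -0.2027  0.0964]
R [ 0.5487 -0.2028  0.096 ] [ 0.5636 -0.24    0.0119]
T [ 0.5187 -0.1736  0.096 ] [ 0.5187 -0.1756  0.0888]
B [ 0.5188 -0.2351  0.096 ] [ 0.5188 -0.2349  0.0964]
green [ 0.5164 -0.2826  0.072 ] [ 0.5164 -0.2826  0.072 ]
gL [ 0.4934 -0.2826  0.072 ] [ 0.4931 -0.2846  0.0695]
gR [ 0.5401 -0.2825  0.072 ] [ 0.5474 -0.3351  0.0064]
gT [ 0.5168 -0.2589  0.072 ] [ 0.5167 -0.2663  0.0611]
gB [ 0.5167 -0.3086  0.072 ] [ 0.5181 -0.1917  0.1968]
blue [ 0.5202 -0.1223  0.088 ] [ 0.5202 -0.1223  0.0878]
w100knob [ 0.5653 -0.2503  0.035 ] [ 0.5652 -0.2501  0.0354]
w50knob [ 0.5639 -0.1658  0.029 ] [ 0.5637 -0.1657  0.0299]
```

```bash
python3 -m crank '[0,0,20,0,0,0,0, 0,0,30,0,0,0,0, 0,0,20,0,0,0,0, 0,0,7,0,0,0,0, 0,0,0,0,0,0,0, 0,0,0,0,0,0,1, 0,0,0,0,0,0,1, 0,0,0,0,0,0,1, 0,0,0,0,0,0,1, 0,0,0,0,0,0,1, 0,0,0,0,0,0,1, 0,0,0,0,0,0,1]' 35
python3 - <<'E'
from cell import *
import cv2,numpy as np
s=get_state(); print(s["position"],s["ee_rot"],s["width"])
m=camera_model("wrist"); p,d=capture("wrist"); cv2.imwrite("pics/w3.png",p[:,:,::-1]); np.savez("w3.npz",p=p,d=d,K=m["intrinsics"],R=m["R"],t=m["t"])
E
```

```text
clock: 5.05
position: [0.5196, -0.2042, 0.0592]
ee_rot: [3.139, 0.001, 1.571]
wrist_force: [-0.6, 0.1, 6.6]
width: 0.064
[ 0.51964772 -0.20422106  0.05922773] [3.13906920e+00 1.44623158e-03 1.57097477e+00] 0.06395761370238699
```

View pics/w3.png

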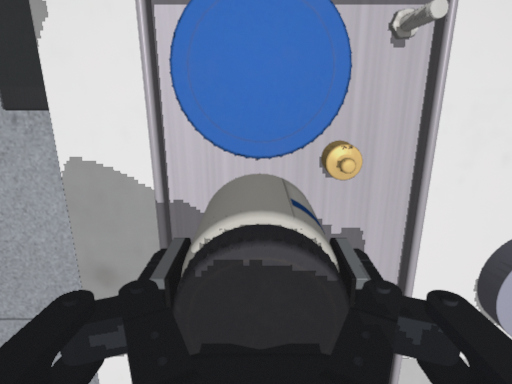

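```bash
python3 -m crank '[0,0,-3,0,0,0,1, 0,0,-12,0,0,0,1, 0,0,-25,0,0,0,1, 0,0,-35,0,0,0,1, 0,0,-35,0,0,0,1, 0,0,-20,0,0,0,1]'
python3 -m crank '[15,0,0,0,0,0,1, 28,0,0,0,0,0,1, 28,0,0,0,0,0,1, 28,0,0,0,0,0,1, 28,0,0,0,0,0,1, 28,0,0,0,0,0,1, 28,0,0,0,0,0,1, 28,-1,0,0,0,0,1, 28,-1,0,0,0,0,1, 28,-1,0,0,0,0,1, 28,-1,0,0,0,0,1, 28,0,0,0,0,0,1, 28,0,0,0,0,0,1, 28,0,0,0,0,0,1, 28,0,0,0,0,0,1, 15,0,0,0,0,0,1, 7,0,0,0,0,0,1, 0,0,0,0,0,0,1, 0,0,0,0,0,0,1]'
python3 - <<'E'
from cell import *
import cv2,numpy as np
s=get_state(); print(s["position"],s["ee_rot"],s["width"])
for n in("wrist","side"):
    m=camera_model(n); p,d=capture(n); cv2.imwrite(f"pics/{n}4.png",p[:,:,::-1]); np.savez(f"{n}4.npz",p=p,d=d,K=m["intrinsics"],R=m["R"],t=m["t"])
E
```

```text
clock: 5.7
position: [0.5198, -0.2042, 0.1914]
ee_rot: [3.137, 0.002, 1.571]
wrist_force: [0.1, -0.2, -2.1]
width: 0.0641
clock: 7.6
position: [0.5147, 0.2244, 0.1871]
ee_rot: [-3.141, 0.001, 1.57]
wrist_force: [-0.0, -0.2, -2.4]
width: 0.0641
[0.51474743 0.22441635 0.18706414] [-3.14104518e+00  5.67587211e-04  1.57034355e+00] 0.06408517117567555
```

View pics/wrist4.png

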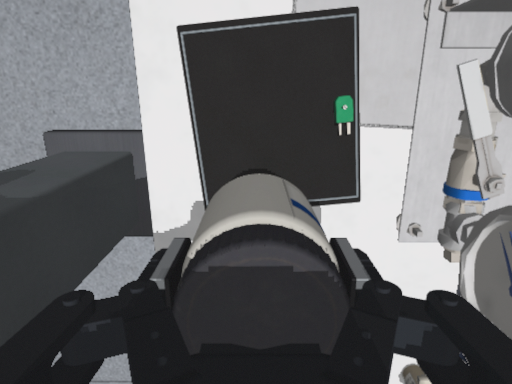

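View pics/side4.png

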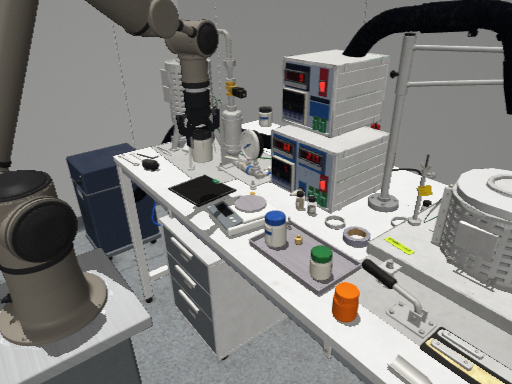

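```bash
python3 - <<'E'
from h import *
for c in [(180,27),(357,10),(360,200),(205,208)]: print(bp("wrist4.npz",*c,.004).round(4))
print(bp("wrist4.npz",345,110,.014))
E
python3 -m crank '[0,0,12,0,0,0,1, 0,0,25,0,0,0,1, 0,0,30,0,0,0,1, 0,0,30,0,0,0,1, 0,0,18,0,0,0,1, 0,0,6,0,0,0,1, 0,0,3,0,0,0,1, 0,0,2,0,0,0,1, 0,0,0,0,0,0,1, 0,0,0,0,0,0,1]'
```

```text
[0.4447 0.3529 0.004 ]
[0.5985 0.3663 0.004 ]
[0.6166 0.1931 0.004 ]
[0.4583 0.1844 0.004 ]
[0.59199644 0.28279289 0.014     ]
clock: 8.7
position: [0.5154, 0.2254, 0.0622]
ee_rot: [3.14, -0.001, 1.571]
wrist_force: [0.6, -0.4, -1.7]
width: 0.0641
```

```bash
python3 -m crank '[5,0,0,0,0,0,1, 0,0,2,0,0,0,1, 0,0,1,0,0,0,1, 0,0,1,0,0,0,1, 0,0,0,0,0,0,1]'
```

```text
clock: 9.2
position: [0.5149, 0.2305, 0.0583]
ee_rot: [3.141, -0.0, 1.571]
wrist_force: [-3.5, -0.2, 7.2]
width: 0.0642
```

```bash
python3 -m crank '[0,0,0,0,0,0,0.3, 0,0,0,0,0,0,0, 0,0,0,0,0,0,0, 0,0,0,0,0,0,0, 0,0,0,0,0,0,0, 0,0,-10,0,0,0,0, 0,0,-25,0,0,0,0, 0,0,-35,0,0,0,0, 0,0,-35,0,0,0,0, 0,0,-20,0,0,0,0, 0,0,0,0,0,0,0, 0,0,0,0,0,0,0]'
python3 - <<'E'
from cell import *
import cv2,numpy as np
s=get_state(); print(s["position"],s["ee_rot"],s["width"])
for n in("wrist",):
    m=camera_model(n); p,d=capture(n); cv2.imwrite(f"pics/{n}5.png",p[:,:,::-1]); np.savez(f"{n}5.npz",p=p,d=d,K=m["intrinsics"],R=m["R"],t=m["t"])
E
```

```text
clock: 10.4
position: [0.5147, 0.2302, 0.1825]
ee_rot: [3.141, -0.0, 1.571]
wrist_force: [-0.6, 0.1, -0.4]
width: 0.0854
[0.51474032 0.23020167 0.18251009] [ 3.14103428e+00 -2.26685203e-04  1.57081037e+00] 0.08536608683871734
```

View pics/wrist5.png

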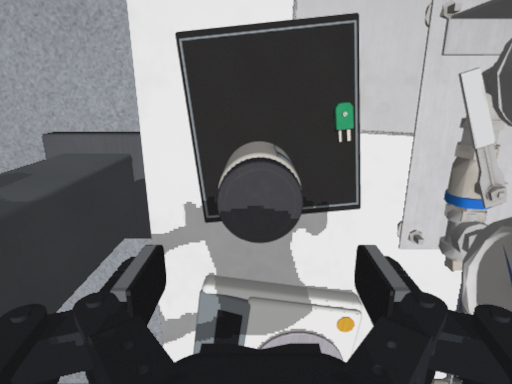

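```bash
python3 -m crank '[-22,0,0,0,0,0,0, -45,0,0,0,0,0,0, -45,0,0,0,0,0,0, -45,0,0,0,0,0,0, -45,1,0,0,0,0,0, -45,1,0,0,0,0,0, -45,0,0,0,0,0,0, -45,0,0,0,0,0,0, -45,0,0,0,0,0,0, -45,0,0,0,0,0,0, -30,0,0,0,0,0,0, -13,0,0,0,0,0,0, 0,0,0,0,0,0,0, 0,0,0,0,0,0,0]'
python3 - <<'E'
from cell import *
import cv2,numpy as np
s=get_state(); print(s["position"],s["ee_rot"],s["width"])
for n in("wrist",):
    m=camera_model(n); p,d=capture(n); cv2.imwrite(f"pics/{n}6.png",p[:,:,::-1]); np.savez(f"{n}6.npz",p=p,d=d,K=m["intrinsics"],R=m["R"],t=m["t"])
E
```

```text
clock: 11.85
position: [0.5165, -0.2385, 0.1814]
ee_rot: [-3.14, -0.002, 1.571]
wrist_force: [0.4, -0.2, -1.0]
width: 0.0853
[ 0.51654613 -0.23847624  0.18140663] [-3.14002405e+00 -1.70810118e-03  1.57105214e+00] 0.08534082337372202
```

View pics/wrist6.png

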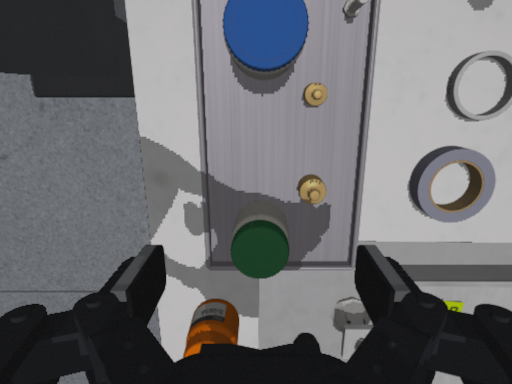

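Run:
```python
from h import *
n="wrist6.npz"
print("g",bp(n,260,249,.072).round(4),bp(n,260,221,.072).round(4),bp(n,260,277.5,.072).round(4),bp(n,260,249).round(4))
print("w",bp(n,314,195,.035).round(4),bp(n,314,195).round(4), "w50",bp(n,317,95,.029).round(4))
print("orange",bp(n,207,340).round(4))
```

```text
g [ 0.5165 -0.2868  0.072 ] [ 0.5165 -0.2622  0.072 ] [ 0.5165 -0.3132  0.072 ] [ 0.5165 -0.2869  0.0716]
w [ 0.5647 -0.2523  0.035 ] [ 0.5648 -0.2524  0.0346] w50 [ 0.564  -0.1665  0.029 ]
orange [ 0.4674 -0.3845  0.0636]
```

```bash
python3 -m crank '[-25,0,10,0,0,0,0, -25,0,25,0,0,0,0, 0,0,35,0,0,0,0, 0,0,35,0,0,0,0, 0,0,28,0,0,0,0, 0,0,10,0,0,0,0, 0,0,0,0,0,0,0, 0,0,0,0,0,0,0]'
python3 - <<'E'
from cell import *
import cv2,numpy as np
s=get_state(); print(s["position"],s["ee_rot"],s["width"])
for n in("wrist",):
    m=camera_model(n); p,d=capture(n); cv2.imwrite(f"pics/{n}7.png",p[:,:,::-1]); np.savez(f"{n}7.npz",p=p,d=d,K=m["intrinsics"],R=m["R"],t=m["t"])
E
```

```text
clock: 12.7
position: [0.5179, -0.2895, 0.0406]
ee_rot: [3.14, 0.001, 1.572]
wrist_force: [0.5, 0.0, 0.2]
width: 0.0851
[ 0.51787173 -0.28954619  0.04062021] [3.13992316e+00 1.05324698e-03 1.57178571e+00] 0.08513358675416657
```

View pics/wrist7.png

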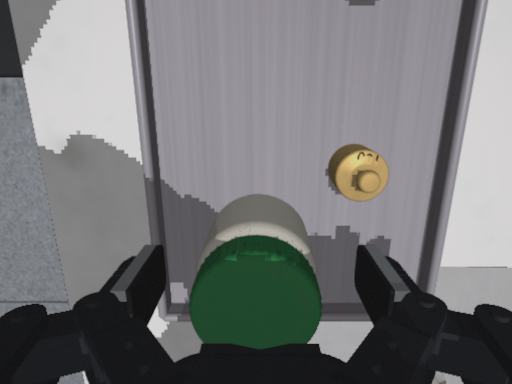

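```bash
python3 -m crank '[1,-1.5,1,0,0,0,0, 0,0,0,0,0,0,0, 0,0,0,0,0,0,1, 0,0,0,0,0,0,1, 0,0,0,0,0,0,1, 0,0,0,0,0,0,1, 0,0,0,0,0,0,1, 0,0,0,0,0,0,1, 0,0,0,0,0,0,1, 0,0,0,0,0,0,1]' 35
python3 - <<'E'
from cell import *
s=get_state(); print(s["position"],s["ee_rot"],s["width"])
E
python3 -m crank '[0,0,-3,0,0,0,1, 0,0,-12,0,0,0,1, 0,0,-25,0,0,0,1, 0,0,-35,0,0,0,1, 0,0,-35,0,0,0,1, 0,0,-20,0,0,0,1]'
```

```text
clock: 13.75
position: [0.5155, -0.289, 0.0387]
ee_rot: [3.141, 0.0, 1.571]
wrist_force: [-0.9, 0.2, 5.2]
width: 0.0499
[ 0.51552909 -0.28896133  0.03873258] [3.14107832e+00 3.94899279e-04 1.57077620e+00] 0.04994849736207405
clock: 14.35
position: [0.5162, -0.2893, 0.1719]
ee_rot: [3.138, 0.002, 1.571]
wrist_force: [0.3, -0.5, -0.6]
width: 0.05
```

```bash
python3 -m crank '[15,0,0,0,0,0,1, 35,0,0,0,0,0,1, 35,0,0,0,0,0,1, 35,0,0,0,0,0,1, 35,0,0,0,0,0,1, 35,0,0,0,0,0,1, 35,0,0,0,0,0,1, 35,0,0,0,0,0,1, 35,0,0,0,0,0,1, 35,0,0,0,0,0,1, 35,0,0,0,0,0,1, 35,0,0,0,0,0,1, 35,0,0,0,0,0,1, 35,0,0,0,0,0,1, 35,0,0,0,0,0,1, 35,0,0,0,0,0,1, 35,0,0,0,0,0,1, 20,0,0,0,0,0,1, 12,0,0,0,0,0,1, 0,0,0,0,0,0,1]'
python3 -m crank '[0,0,12,0,0,0,1, 0,0,25,0,0,0,1, 0,0,30,0,0,0,1, 0,0,30,0,0,0,1, 0,0,18,0,0,0,1, 0,0,8,0,0,0,1, 0,0,2,0,0,0,1, 0,0,0,0,0,0,1, 0,0,0,0,0,0,1]'
```

```text
clock: 16.35
position: [0.5142, 0.3194, 0.1673]
ee_rot: [-3.14, 0.0, 1.573]
wrist_force: [-0.4, -0.4, -1.3]
width: 0.0496
clock: 17.25
position: [0.5161, 0.3183, 0.0445]
ee_rot: [3.14, -0.001, 1.57]
wrist_force: [0.4, 1.3, -0.7]
width: 0.0498
```

```bash
python3 -m crank '[0,0,3,0,0,0,1, 0,0,2,0,0,0,1, 0,0,1,0,0,0,1, 0,0,0,0,0,0,1]'; python3 -m crank '[0,0,0.5,0,0,0,1, 0,0,0,0,0,0,1]'
```

```text
clock: 17.65
position: [0.5154, 0.3183, 0.0378]
ee_rot: [3.141, -0.0, 1.571]
wrist_force: [-0.8, 0.1, 2.9]
width: 0.05
clock: 17.85
position: [0.5154, 0.3183, 0.0377]
ee_rot: [3.141, -0.0, 1.571]
wrist_force: [-2.7, -2.0, 7.0]
width: 0.0496
```

```bash
python3 -m crank '[0,0,0,0,0,0,0.3, 0,0,0,0,0,0,0, 0,0,0,0,0,0,0, 0,0,0,0,0,0,0, 0,0,0,0,0,0,0, 0,0,-10,0,0,0,0, 0,0,-25,0,0,0,0, 0,0,-35,0,0,0,0, 0,0,-35,0,0,0,0, 0,0,-20,0,0,0,0, 0,0,0,0,0,0,0]'
python3 - <<'E'
from cell import *
import cv2,numpy as np
s=get_state(); print(s["position"],s["ee_rot"],s["width"])
for n in("wrist",):
    m=camera_model(n); p,d=capture(n); cv2.imwrite(f"pics/{n}8.png",p[:,:,::-1]); np.savez(f"{n}8.npz",p=p,d=d,K=m["intrinsics"],R=m["R"],t=m["t"])
E
```

```text
clock: 18.95
position: [0.5171, 0.3191, 0.1662]
ee_rot: [3.135, -0.003, 1.571]
wrist_force: [0.0, -0.1, 0.0]
width: 0.0853
[0.51707335 0.31906428 0.16619177] [ 3.13453666 -0.00329964  1.57086864] 0.08532286478214618
```

View pics/wrist8.png

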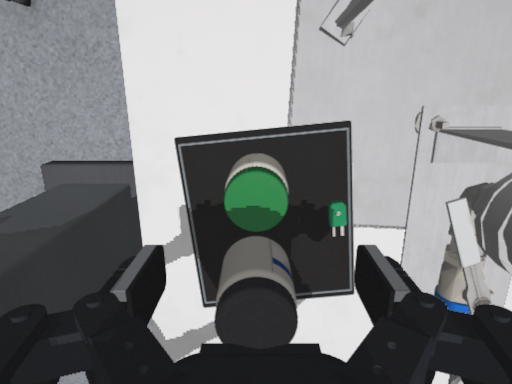

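```bash
python3 -m crank '[-20,0,0,0,0,0,0, -45,4,0,0,0,0,0, -45,4,0,0,0,0,0, -45,4,0,0,0,0,0, -45,4,0,0,0,0,0, -45,4,0,0,0,0,0, -45,4,0,0,0,0,0, -45,4,0,0,0,0,0, -45,4,0,0,0,0,0, -45,4,0,0,0,0,0, -45,4,0,0,0,0,0, -45,4,0,0,0,0,0, -45,4,0,0,0,0,0, -9,1,0,0,0,0,0]'
python3 -m crank '[0,0,0,0,0,-0.143,0, 0,0,0,0,0,-0.143,0, 0,0,0,0,0,-0.143,0, 0,0,0,0,0,-0.143,0, 0,0,0,0,0,-0.143,0, 0,0,0,0,0,-0.143,0, 0,0,0,0,0,-0.143,0, 0,0,0,0,0,-0.143,0, 0,0,0,0,0,-0.143,0, 0,0,0,0,0,-0.143,0, 0,0,0,0,0,-0.141,0, 0,0,0,0,0,0,0]'
python3 - <<'E'
from cell import *
import cv2,numpy as np
s=get_state(); print(s["position"],s["ee_rot"],s["width"])
for n in("wrist",):
    m=camera_model(n); p,d=capture(n); cv2.imwrite(f"pics/{n}9.png",p[:,:,::-1]); np.savez(f"{n}9.npz",p=p,d=d,K=m["intrinsics"],R=m["R"],t=m["t"])
E
```

```text
clock: 20.4
position: [0.5635, -0.2553, 0.1599]
ee_rot: [-3.14, 0.0, 1.566]
wrist_force: [-0.0, 0.0, -0.7]
width: 0.0857
clock: 21.6
position: [0.5638, -0.2498, 0.1605]
ee_rot: [3.14, -0.002, -3.14]
wrist_force: [-0.2, -0.3, 0.3]
width: 0.0853
[ 0.56383214 -0.24979067  0.1604559 ] [ 3.14000343e+00 -2.15922282e-03 -3.13966901e+00] 0.08534531018659733
```

View pics/wrist9.png

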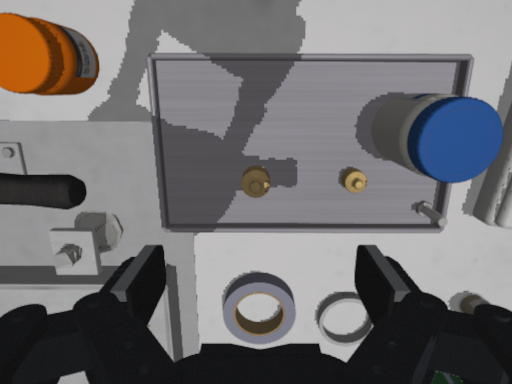

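```bash
python3 - <<'E'
from h import *
n="wrist9.npz"
for z in [None]: print(bp(n,257,186).round(4),bp(n,257,186,.034).round(4),bp(n,256,178,.025).round(4))
E
python3 -m crank '[0,0,15,0,0,0,0.35, 0,0,30,0,0,0,0.35, 0,0,30,0,0,0,0.35, 0,0,20,0,0,0,0.35, 0,0,0,0,0,0,0.35, 0,0,0,0,0,0,0.35]'
python3 - <<'E'
from cell import *
import cv2,numpy as np
s=get_state(); print(s["position"],s["ee_rot"],s["width"])
for n in("wrist",):
    m=camera_model(n); p,d=capture(n); cv2.imwrite(f"pics/{n}10.png",p[:,:,::-1]); np.savez(f"{n}10.npz",p=p,d=d,K=m["intrinsics"],R=m["R"],t=m["t"])
E
```

```text
[ 0.564 -0.251  0.035] [ 0.5643 -0.251   0.034 ] [ 0.5599 -0.2519  0.025 ]
clock: 22.25
position: [0.5644, -0.2506, 0.0668]
ee_rot: [3.141, -0.001, 3.14]
wrist_force: [-0.4, 0.8, 0.4]
width: 0.0555
[ 0.5644162  -0.2505686   0.06677305] [ 3.14113353e+00 -5.16182468e-04  3.13986792e+00] 0.0555159634910392
```

View pics/wrist10.png

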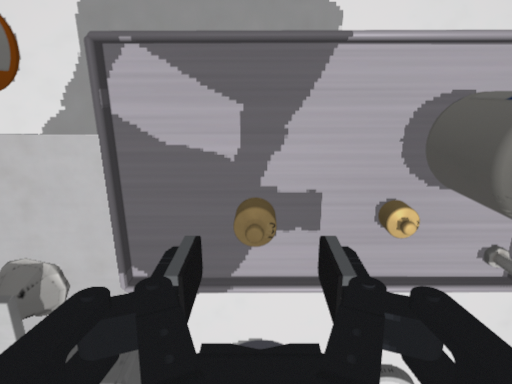

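Run:
```python
from h import *
n="wrist10.npz"
print(bp(n,255,233).round(4),bp(n,255,233,.035).round(4))
for v in range(196,250,4): print(v,bp(n,255,v).round(4))
```

```text
[ 0.5644 -0.2522  0.0343] [ 0.5641 -0.2522  0.035 ]
196 [ 0.5523 -0.2525  0.0063]
200 [ 0.5531 -0.2524  0.0117]
204 [ 0.5527 -0.2523  0.0199]
208 [ 0.5535 -0.2523  0.0246]
212 [ 0.5558 -0.2523  0.0248]
216 [ 0.558  -0.2523  0.0253]
220 [ 0.5603 -0.2523  0.0257]
224 [ 0.5598 -0.2522  0.0327]
228 [ 0.5611 -0.2522  0.0351]
232 [ 0.5629 -0.2521  0.0364]
236 [ 0.5653 -0.2522  0.0362]
240 [ 0.5679 -0.2522  0.0357]
244 [ 0.576  -0.2524  0.0242]
248 [ 0.5883 -0.2527  0.0051]
```

```bash
python3 -m crank '[0,-1.5,10,0,0,0,0.35, 0,0,18,0,0,0,0.35, 0,0,10,0,0,0,0.35, 0,0,4,0,0,0,0.35, 0,0,0,0,0,0,0.35, 0,0,0,0,0,0,1, 0,0,0,0,0,0,1, 0,0,0,0,0,0,1, 0,0,0,0,0,0,1, 0,0,0,0,0,0,1, 0,0,0,0,0,0,1]' 40
python3 - <<'E'
from cell import *
import cv2,numpy as np
s=get_state(); print(s["position"],s["ee_rot"],s["width"])
for n in("wrist",):
    m=camera_model(n); p,d=capture(n); cv2.imwrite(f"pics/{n}11.png",p[:,:,::-1]); np.savez(f"{n}11.npz",p=p,d=d,K=m["intrinsics"],R=m["R"],t=m["t"])
E
```

```text
clock: 23.4
position: [0.5649, -0.2525, 0.0257]
ee_rot: [-3.141, 0.001, -3.141]
wrist_force: [-1.0, 1.1, 5.5]
width: 0.023
[ 0.56488695 -0.25251369  0.02573479] [-3.14083791e+00  1.47444854e-03 -3.14137324e+00] 0.0229566612994305
```

View pics/wrist11.png

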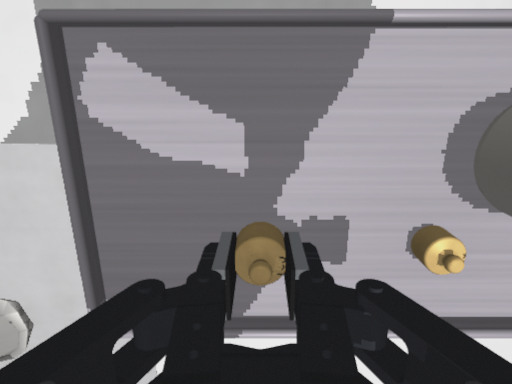

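```bash
python3 -m crank '[0,0,-3,0,0,0,1, 0,0,-12,0,0,0,1, 0,0,-25,0,0,0,1, 0,0,-35,0,0,0,1, 0,0,-30,0,0,0,1, 0,0,-5,0,0,0,1]'
python3 -m crank '[0,15,0,0,0,0,1, 1,28,0,0,0,0,1, 1,28,0,0,0,0,1, 1,28,0,0,0,0,1, 1,28,0,0,0,0,1, 1,28,0,0,0,0,1, 1,28,0,0,0,0,1, 1,28,0,0,0,0,1, 1,28,0,0,0,0,1, 1,28,0,0,0,0,1, 1,10,0,0,0,0,1, 1,5,0,0,0,0,1, 0,0,0,0,0,0,1, 0,0,0,0,0,0,1]'
python3 - <<'E'
from cell import *
import cv2,numpy as np
s=get_state(); print(s["position"],s["ee_rot"],s["width"])
for n in("wrist",):
    m=camera_model(n); p,d=capture(n); cv2.imwrite(f"pics/{n}12.png",p[:,:,::-1]); np.savez(f"{n}12.npz",p=p,d=d,K=m["intrinsics"],R=m["R"],t=m["t"])
E
```

```text
clock: 24.05
position: [0.5662, -0.2533, 0.1395]
ee_rot: [-3.138, 0.007, -3.141]
wrist_force: [0.5, -0.6, -0.7]
width: 0.0227
clock: 25.45
position: [0.5532, 0.029, 0.1345]
ee_rot: [-3.141, -0.0, 3.141]
wrist_force: [-0.6, 0.5, -1.0]
width: 0.0227
[0.55321311 0.02899513 0.13447318] [-3.14141038e+00 -4.57229338e-04  3.14113399e+00] 0.022716474009643793
```

View pics/wrist12.png

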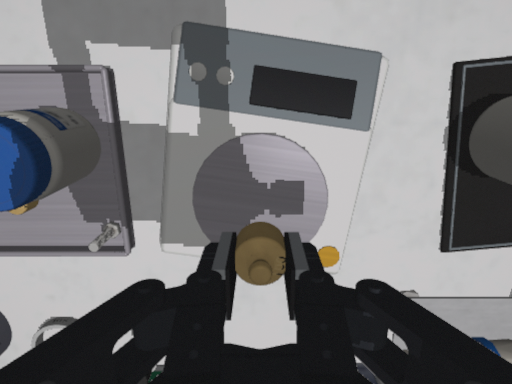

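Run:
```python
from h import *
n="wrist12.npz"
pts=[(193,200),(328,200),(260,134.5),(205,163),(317,165),(199,228),(323,225),(230,141)]
q=np.array([bp(n,u,v,.048)[:2] for u,v in pts]); print(q.round(4))
A=np.c_[2*q,np.ones(len(q))]; s=np.linalg.lstsq(A,(q**2).sum(1),rcond=None)[0]; print(s[:2],np.sqrt(s[2]+s[0]**2+s[1]**2))
print(bp(n,220,200))
```

```text
[[ 0.5525 -0.0171]
 [ 0.5525  0.0779]
 [ 0.5067  0.03  ]
 [ 0.526  -0.0073]
 [ 0.5273  0.0689]
 [ 0.5738 -0.014 ]
 [ 0.5715  0.0754]
 [ 0.511   0.0101]]
[0.55485991 0.03026693] 0.047822759051089736
[0.55228356 0.00200789 0.04861825]
```

```bash
python3 -m crank '[-1,1,10,0,0,0,1, 0,0,20,0,0,0,1, 0,0,20,0,0,0,1, 0,0,8,0,0,0,1, 0,0,3,0,0,0,1, 0,0,0,0,0,0,1, 0,0,0,0,0,0,1]';python3 -m crank '[0,0,2,0,0,0,1, 0,0,1,0,0,0,1, 0,0,0,0,0,0,1, 0,0,0,0,0,0,1]'
```

```text
clock: 26.2
position: [0.5549, 0.0306, 0.0745]
ee_rot: [-3.142, 0.001, -3.142]
wrist_force: [0.4, 0.8, 0.0]
width: 0.0226
clock: 26.6
position: [0.5544, 0.0308, 0.0709]
ee_rot: [3.142, 0.0, -3.141]
wrist_force: [-1.0, -0.0, -0.6]
width: 0.0227
```

```bash
python3 -m crank '[0,-0.5,1,0,0,0,1, 0,0,0.5,0,0,0,1, 0,0,0,0,0,0,1, 0,0,0,0,0,0,1]'
```

```text
clock: 27.0
position: [0.5543, 0.0302, 0.0693]
ee_rot: [3.142, -0.0, -3.141]
wrist_force: [0.6, -0.2, -1.2]
width: 0.023
```

```bash
python3 -m crank '[0,0,0.7,0,0,0,1, 0,0,0,0,0,0,1, 0,0,0,0,0,0,1]'; python3 -m crank '[0,0,0.5,0,0,0,1, 0,0,0,0,0,0,1, 0,0,0,0,0,0,1]'
```

```text
clock: 27.3
position: [0.5544, 0.0302, 0.0687]
ee_rot: [3.142, 0.0, -3.141]
wrist_force: [-0.1, 0.2, 1.0]
width: 0.0229
clock: 27.6
position: [0.5544, 0.0302, 0.0687]
ee_rot: [-3.142, 0.001, -3.141]
wrist_force: [-2.1, -0.0, 5.5]
width: 0.0227
```

```bash
python3 -m crank '[0,0,0,0,0,0,0.6, 0,0,0,0,0,0,0.4, 0,0,0,0,0,0,0.2, 0,0,0,0,0,0,0.2, 0,0,0,0,0,0,0.2, 0,0,-10,0,0,0,0.2, 0,0,-25,0,0,0,0.2, 0,0,-35,0,0,0,0, 0,0,-25,0,0,0,0, 0,0,0,0,0,0,0, 0,0,0,0,0,0,0]'
python3 - <<'E'
from cell import *
import cv2,numpy as np
s=get_state(); print(s["position"],s["ee_rot"],s["width"])
for n in("wrist",):
    m=camera_model(n); p,d=capture(n); cv2.imwrite(f"pics/{n}13.png",p[:,:,::-1]); np.savez(f"{n}13.npz",p=p,d=d,K=m["intrinsics"],R=m["R"],t=m["t"])
E
```

```text
clock: 28.7
position: [0.5544, 0.0302, 0.1639]
ee_rot: [-3.142, 0.002, -3.141]
wrist_force: [0.0, 0.0, -0.3]
width: 0.0854
[0.55443769 0.03023065 0.16390029] [-3.14151754e+00  1.52478853e-03 -3.14134192e+00] 0.08544340043288688
```

View pics/wrist13.png

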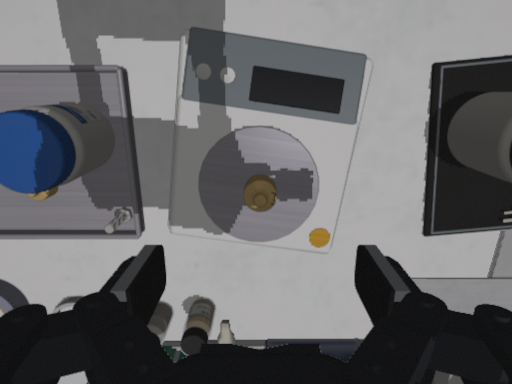

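```bash
python3 -m crank '[0,0,0,0,0,0.143,0, 0,0,0,0,0,0.143,0, 0,0,0,0,0,0.143,0, 0,0,0,0,0,0.143,0, 0,0,0,0,0,0.143,0, 0,0,0,0,0,0.143,0, 0,0,0,0,0,0.143,0, 0,0,0,0,0,0.143,0, 0,0,0,0,0,0.143,0, 0,0,0,0,0,0.143,0, 0,0,0,0,0,0.141,0, 0,0,0,0,0,0,0, 0,0,0,0,0,0,0]'
python3 -m crank '[20,-3,0,0,0,0,0, 40,-6,0,0,0,0,0, 40,-6,0,0,0,0,0, 40,-6,0,0,0,0,0, 40,-6,0,0,0,0,0, 40,-6,0,0,0,0,0, 40,-6,0,0,0,0,0, 20,0,0,0,0,0,0, 8,0,0,0,0,0,0, 0,0,0,0,0,0,0, 0,0,0,0,0,0,0]'
python3 - <<'E'
from cell import *
import cv2,numpy as np
s=get_state(); print(s["position"],s["ee_rot"],s["width"])
for n in("wrist",):
    m=camera_model(n); p,d=capture(n); cv2.imwrite(f"pics/{n}14.png",p[:,:,::-1]); np.savez(f"{n}14.npz",p=p,d=d,K=m["intrinsics"],R=m["R"],t=m["t"])
E
```

```text
clock: 30.05
position: [0.5538, 0.0303, 0.1622]
ee_rot: [-3.14, -0.0, 1.575]
wrist_force: [-0.4, 0.8, 0.4]
width: 0.0854
clock: 31.15
position: [0.5154, 0.3172, 0.1628]
ee_rot: [-3.141, 0.001, 1.571]
wrist_force: [0.3, 0.4, -0.7]
width: 0.0858
[0.51542998 0.31715646 0.16281659] [-3.14104057e+00  6.62544951e-04  1.57116593e+00] 0.08581321138021837
```

View pics/wrist14.png

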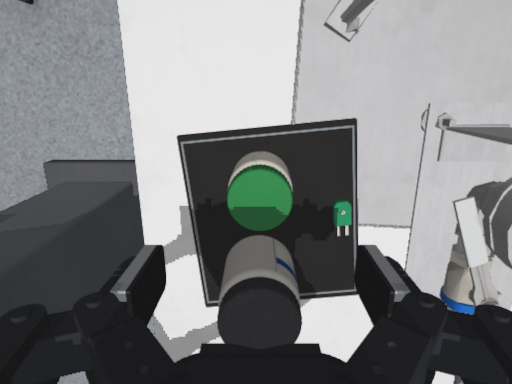

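```bash
python3 -m crank '[0.5,0,12,0,0,0,0, 0,0,30,0,0,0,0, 0,0,35,0,0,0,0, 0,0,30,0,0,0,0, 0,0,12,0,0,0,0, 0,0,5,0,0,0,0, 0,0,0,0,0,0,0, 0,0,0,0,0,0,0]'
python3 - <<'E'
from cell import *
for i in range(1):
    s=get_state(); print(s["position"],s["width"])
E
```

```text
clock: 32.0
position: [0.5163, 0.319, 0.0405]
ee_rot: [3.139, -0.001, 1.571]
wrist_force: [0.2, 0.6, 0.3]
width: 0.0854
[0.51628327 0.31902914 0.04051664] 0.08536415797693969
```

```bash
python3 -m crank '[-0.5,-0.5,2,0,0,0,0, 0,0,0,0,0,0,0, 0,0,0,0,0,0,1, 0,0,0,0,0,0,1, 0,0,0,0,0,0,1, 0,0,0,0,0,0,1, 0,0,0,0,0,0,1, 0,0,0,0,0,0,1, 0,0,0,0,0,0,1, 0,0,0,0,0,0,1]' 35
python3 -m crank '[0,0,-3,0,0,0,1, 0,0,-12,0,0,0,1, 0,0,-25,0,0,0,1, 0,0,-35,0,0,0,1, 0,0,-35,0,0,0,1, 0,0,-20,0,0,0,1]'
```

```text
clock: 33.0
position: [0.5149, 0.3184, 0.0376]
ee_rot: [3.141, -0.0, 1.571]
wrist_force: [-1.8, 0.2, 5.7]
width: 0.0496
clock: 33.6
position: [0.5158, 0.3187, 0.1709]
ee_rot: [3.137, -0.002, 1.571]
wrist_force: [0.6, -0.4, -1.0]
width: 0.0497
```

```bash
python3 - <<'E'
from h import *
n="wrist7.npz"
print(bp(n,255.5,300,.072).round(4))
for n,u,v,z in [("wrist6.npz",260,249,.072),("wrist14.npz",260,198,.071),("wrist8.npz",256.5,199,.071)]: print(n,bp(n,u,v,z).round(4))
E
python3 -m crank '[-15,0,0,0,0,0,1, -35,0,0,0,0,0,1, -35,0,0,0,0,0,1, -35,0,0,0,0,0,1, -35,0,0,0,0,0,1, -35,0,0,0,0,0,1, -35,0,0,0,0,0,1, -35,0,0,0,0,0,1, -35,0,0,0,0,0,1, -35,0,0,0,0,0,1, -35,0,0,0,0,0,1, -35,0,0,0,0,0,1, -35,0,0,0,0,0,1, -35,0,0,0,0,0,1, -35,0,0,0,0,0,1, -35,0,0,0,0,0,1, -35,0,0,0,0,0,1, -20,0,0,0,0,0,1, -12,0,0,0,0,0,1, 0,0,0,0,0,0,1]'
python3 -m crank '[0,0,12,0,0,0,1, 0,0,25,0,0,0,1, 0,0,30,0,0,0,1, 0,0,30,0,0,0,1, 0,0,15,0,0,0,1, 0,0,8,0,0,0,1, 0,0,2,0,0,0,1, 0,0,0,0,0,0,1, 0,0,0,0,0,0,1]'
```

```text
[ 0.5162 -0.2852  0.072 ]
wrist6.npz [ 0.5165 -0.2868  0.072 ]
wrist14.npz [0.5154 0.3183 0.071 ]
wrist8.npz [0.5152 0.3187 0.071 ]
clock: 35.6
position: [0.5142, -0.2895, 0.1664]
ee_rot: [-3.141, -0.001, 1.569]
wrist_force: [0.0, 0.3, -1.5]
width: 0.0497
clock: 36.5
position: [0.5154, -0.2888, 0.0461]
ee_rot: [3.14, 0.001, 1.571]
wrist_force: [-0.3, -0.9, -0.2]
width: 0.0498
```

```bash
python3 -m crank '[0,0.7,3,0,0,0,1, 0,0,2,0,0,0,1, 0,0,1,0,0,0,1, 0,0,0,0,0,0,1]'; python3 -m crank '[0,0,0.8,0,0,0,1, 0,0,0,0,0,0,1, 0,0,0,0,0,0,1]'
```

```text
clock: 36.9
position: [0.5154, -0.2887, 0.0389]
ee_rot: [-3.141, -0.0, 1.571]
wrist_force: [0.2, 0.2, -0.8]
width: 0.0498
clock: 37.2
position: [0.5155, -0.2889, 0.0386]
ee_rot: [3.141, 0.0, 1.571]
wrist_force: [-1.4, 1.0, 3.3]
width: 0.0496
```

Contact; release, rise, look.

```bash
python3 -m crank '[0,0,0,0,0,0,0.3, 0,0,0,0,0,0,0, 0,0,0,0,0,0,0, 0,0,0,0,0,0,0, 0,0,0,0,0,0,0, 0,0,-10,0,0,0,0, 0,0,-25,0,0,0,0, 0,0,-35,0,0,0,0, 0,0,-35,0,0,0,0, 25,0,-20,0,0,0,0, 25,0,-18,0,0,0,0, 0,0,0,0,0,0,0, 0,0,0,0,0,0,0]'
python3 - <<'E'
from cell import *
import cv2,numpy as np
s=get_state(); print(s["position"],s["ee_rot"],s["width"])
for n in("wrist",):
    m=camera_model(n); p,d=capture(n); cv2.imwrite(f"pics/{n}15.png",p[:,:,::-1]); np.savez(f"{n}15.npz",p=p,d=d,K=m["intrinsics"],R=m["R"],t=m["t"])
E
```

```text
clock: 38.5
position: [0.5158, -0.2386, 0.1823]
ee_rot: [3.14, 0.001, 1.572]
wrist_force: [-0.3, -0.1, -1.0]
width: 0.0856
[ 0.51575942 -0.23864977  0.18225179] [3.14021333e+00 1.10244944e-03 1.57193188e+00] 0.08555873383237267
```

View pics/wrist15.png

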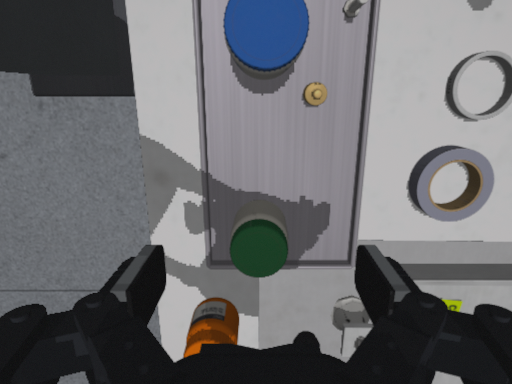

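Run:
```python
from h import *
for n in ("wrist6.npz","wrist15.npz"):
    p,d,K,R,t=ld(n); h=cv2.cvtColor(p,cv2.COLOR_RGB2HSV); H,S,V=[h[...,i].astype(int) for i in range(3)]
    for nm,m,b,z in [("green",(abs(H-65)<20)&(S>80),(215,305,205,290),.072),("w50",(abs(H-20)<10)&(S>60),(300,335,75,115),.027)]:
        k=np.zeros(m.shape,bool); k[b[2]:b[3],b[0]:b[1]]=m[b[2]:b[3],b[0]:b[1]]
        y,x=np.nonzero(k); print(n,nm,len(x),x.min(),x.max(),y.min(),y.max(),bp(n,x.mean(),y.mean(),z).round(4))
```

```text
wrist6.npz green 2632 231 288 220 277 [ 0.5162 -0.2868  0.072 ]
wrist6.npz w50 431 303 326 83 105 [ 0.5625 -0.1655  0.027 ]
wrist15.npz green 2607 230 287 220 276 [ 0.5149 -0.2869  0.072 ]
wrist15.npz w50 431 303 326 82 105 [ 0.5623 -0.1658  0.027 ]
```

```bash
python3 -m crank '[22,0,0,0,0,0,0, 45,0,0,0,0,0,0, 45,0,0,0,0,0,0, 45,0,0,0,0,0,0, 45,0,0,0,0,0,0, 45,0,0,0,0,0,0, 45,0,0,0,0,0,0, 45,0,0,0,0,0,0, 45,0,0,0,0,0,0, 45,0,0,0,0,0,0, 30,0,0,0,0,0,0, 12,0,0,0,0,0,0, 0,0,0,0,0,0,0, 0,0,0,0,0,0,0]'
python3 - <<'E'
from cell import *
import cv2,numpy as np
s=get_state(); print(s["position"],s["ee_rot"],s["width"])
for n in("wrist",):
    m=camera_model(n); p,d=capture(n); cv2.imwrite(f"pics/{n}16.png",p[:,:,::-1]); np.savez(f"{n}16.npz",p=p,d=d,K=m["intrinsics"],R=m["R"],t=m["t"])
E
```

```text
clock: 39.95
position: [0.5156, 0.2289, 0.1807]
ee_rot: [-3.141, 0.001, 1.57]
wrist_force: [-0.2, 0.5, -0.6]
width: 0.0852
[0.51564369 0.22888824 0.18070762] [-3.14051107e+00  9.19007956e-04  1.57009951e+00] 0.08520986966867714
```

View pics/wrist16.png

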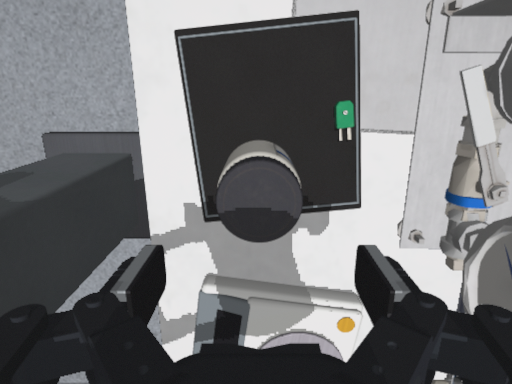

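```bash
python3 -m crank '[1,-0.5,12,0,0,0,0, 0,0,30,0,0,0,0, 0,0,35,0,0,0,0, 0,0,30,0,0,0,0, 0,0,10,0,0,0,0, 0,0,3,0,0,0,0, 0,0,0,0,0,0,0, 0,0,0,0,0,0,0]'
```

```text
clock: 40.8
position: [0.516, 0.2314, 0.0627]
ee_rot: [3.139, -0.001, 1.571]
wrist_force: [-0.5, 0.1, -0.2]
width: 0.0855
```

```bash
python3 -m crank '[-0.6,-0.5,3.5,0,0,0,0, 0,0,0,0,0,0,0, 0,0,0,0,0,0,1, 0,0,0,0,0,0,1, 0,0,0,0,0,0,1, 0,0,0,0,0,0,1, 0,0,0,0,0,0,1, 0,0,0,0,0,0,1, 0,0,0,0,0,0,1]' 35
python3 -m crank '[0,0,-3,0,0,0,1, 0,0,-12,0,0,0,1, 0,0,-25,0,0,0,1, 0,0,-35,0,0,0,1, 0,0,-35,0,0,0,1, 0,0,-20,0,0,0,1]'
```

```text
clock: 41.7
position: [0.5146, 0.2307, 0.0585]
ee_rot: [3.141, -0.0, 1.571]
wrist_force: [-1.1, -0.8, 5.3]
width: 0.0641
clock: 42.3
position: [0.5154, 0.2309, 0.1915]
ee_rot: [3.137, -0.001, 1.571]
wrist_force: [1.2, 0.7, -3.0]
width: 0.0639
```

```bash
python3 -m crank '[-15,0,0,0,0,0,1, -28,0,0,0,0,0,1, -28,0,0,0,0,0,1, -28,0,0,0,0,0,1, -28,0,0,0,0,0,1, -28,0,0,0,0,0,1, -28,0,0,0,0,0,1, -28,1,0,0,0,0,1, -28,1,0,0,0,0,1, -28,1,0,0,0,0,1, -28,1,0,0,0,0,1, -28,0,0,0,0,0,1, -28,0,0,0,0,0,1, -28,0,0,0,0,0,1, -28,0,0,0,0,0,1, -20,0,0,0,0,0,1, -8,0,0,0,0,0,1, 0,0,0,0,0,0,1, 0,0,0,0,0,0,1]'
python3 -m crank '[0,0,12,0,0,0,1, 0,0,25,0,0,0,1, 0,0,30,0,0,0,1, 0,0,30,0,0,0,1, 0,0,15,0,0,0,1, 0,0,8,0,0,0,1, 0,0,2,0,0,0,1, 0,0,0,0,0,0,1, 0,0,0,0,0,0,1]'
```

```text
clock: 44.2
position: [0.518, -0.2037, 0.1873]
ee_rot: [-3.141, -0.001, 1.571]
wrist_force: [0.5, -0.1, -2.3]
width: 0.0642
clock: 45.1
position: [0.5191, -0.2045, 0.0667]
ee_rot: [3.14, 0.001, 1.571]
wrist_force: [0.8, -0.1, -1.0]
width: 0.0637
```

```bash
python3 -m crank '[0,0.7,3,0,0,0,1, 0,0,2,0,0,0,1, 0,0,1.5,0,0,0,1, 0,0,0,0,0,0,1, 0,0,0,0,0,0,1]'; python3 -m crank '[0,0,0.5,0,0,0,1, 0,0,0,0,0,0,1, 0,0,0,0,0,0,1]'
```

```text
clock: 45.6
position: [0.5193, -0.2045, 0.0595]
ee_rot: [3.141, 0.0, 1.571]
wrist_force: [-0.9, -0.3, 1.2]
width: 0.0641
clock: 45.9
position: [0.5194, -0.2045, 0.0595]
ee_rot: [3.141, 0.0, 1.571]
wrist_force: [-1.9, 0.2, 5.9]
width: 0.0638
```

Contact. Release, rise to the same viewpoint as before (w1/w2) and compare.

```bash
python3 -m crank '[0,0,0,0,0,0,0.3, 0,0,0,0,0,0,0, 0,0,0,0,0,0,0, 0,0,0,0,0,0,0, 0,0,0,0,0,0,0, 0,0,-10,0,0,0,0, 0,0,-25,0,0,0,0, 0,0,-35,0,0,0,0, 0,0,-40,0,0,0,0, 25,2,-40,0,0,0,0, 24,1,-40,0,0,0,0, 0,0,-40,0,0,0,0, 0,0,-20,0,0,0,0, 0,0,0,0,0,0,0, 0,0,0,0,0,0,0]'
python3 - <<'E'
from cell import *
import cv2,numpy as np
s=get_state(); print(s["position"],s["ee_rot"],s["width"])
for n in("wrist","side","top"):
    m=camera_model(n); p,d=capture(n); cv2.imwrite(f"pics/{n}17.png",p[:,:,::-1]); np.savez(f"{n}17.npz",p=p,d=d,K=m["intrinsics"],R=m["R"],t=m["t"])
from h import *
def box(n,m,b):
    k=np.zeros(m.shape,bool); k[b[2]:b[3],b[0]:b[1]]=m[b[2]:b[3],b[0]:b[1]]
    y,x=np.nonzero(k); return x.mean(),y.mean()
for n in ("w1.npz","wrist17.npz"):
    p,d,K,R,t=ld(n); h=cv2.cvtColor(p,cv2.COLOR_RGB2HSV); H,S,V=[h[...,i].astype(int) for i in range(3)]
    for nm,m,b,z in [("green",(abs(H-65)<20)&(S>80),(225,290,235,285),.072),("black",d*0+0,None,.096),("blue",(abs(H-110)<15)&(S>110),(225,290,100,160),.088),("w50",(abs(H-20)<10)&(S>60),(280,305,145,170),.027)]:
        if nm=="black":
            # depth: lid top points
            v,u=np.mgrid[165:245,220:300]; q=np.array([bp(n,a,c) for a,c in zip(u.ravel(),v.ravel())]); q=q[abs(q[:,2]-.096)<.004]
            c,r=cv2.minEnclosingCircle((q[:,:2]*1000).astype(np.float32)); print(n,"black",c,r,q.mean(0).round(4)); continue
        print(n,nm,bp(n,*box(n,m,b),z).round(4))
E
```

```text
clock: 47.4
position: [0.522, -0.1552, 0.3089]
ee_rot: [3.141, 0.0, 1.571]
wrist_force: [0.1, 0.2, 0.6]
width: 0.0854
[ 0.52196092 -0.15524551  0.30892492] [3.14122936e+00 6.68449697e-05 1.57078839e+00] 0.08541983832831349
w1.npz green [ 0.5163 -0.2863  0.072 ]
w1.npz black (517.96728515625, -206.57740783691406) 31.287620544433594 [ 0.518  -0.2053  0.0959]
w1.npz blue [ 0.5197 -0.1222  0.088 ]
w1.npz w50 [ 0.5632 -0.1632  0.027 ]
wrist17.npz green [ 0.515  -0.2862  0.072 ]
wrist17.npz black (519.1339111328125, -207.2164764404297) 31.437236785888672 [ 0.5193 -0.2062  0.0959]
wrist17.npz blue [ 0.5195 -0.1223  0.088 ]
wrist17.npz w50 [ 0.5628 -0.1632  0.027 ]
```

View pics/wrist17.png

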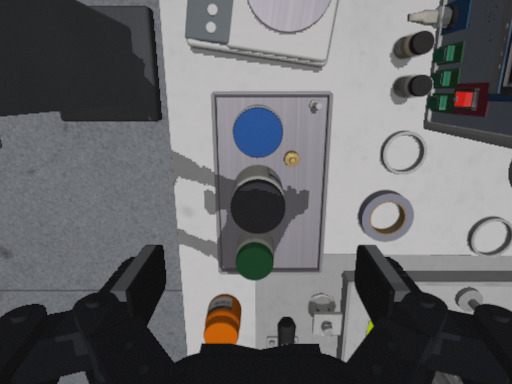

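View pics/side17.png

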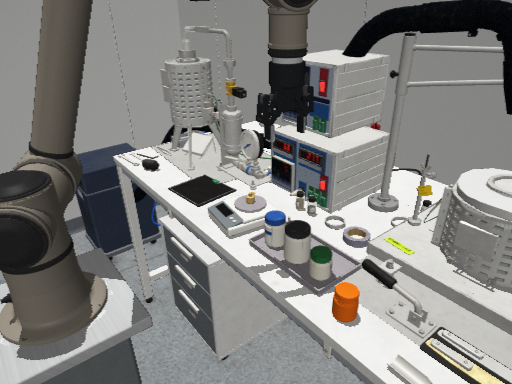

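```bash
python3 -c "
from cell import *
print(job_done(), get_state()['clock'])"
```

```text
the job is handed in; nothing more can be done
the job is handed in; nothing more can be done
```

The job is done and handed in at about 47.5 s of robot time. I moved the black-lid and green-lid jars to the mat, set the larger brass weight on the pan, then put the green jar back, followed by the black.

**Jars:** both stand upright in the tray. Comparing before and after pictures from the same viewpoint, the green jar is about 1.3 mm off its original spot and the black about 1.5 mm, mostly along x. I left them there.

**Weight:** it stands upright, set down at (0.554, 0.030) m against a measured pan centre of (0.555, 0.030) m. It was still upright there in the last side picture.

**Things to leave alone:** the blue jar and the smaller weight measured within 0.5 mm of where they started. The bolt and the connector look unmoved in the pictures, though I did not measure those two.

The wrist force I read stayed below 10 N, and the open gripper was well above everything at the end. No check failed. The only disagreement was 1–2 mm between separate camera readings of the same point.

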